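# Twist off a cup and balance a centrifuge load

## Task

Make up the second half of a centrifuge load: twist a fresh cup off the top of the nested stack so that the cup below stays in the stand, stand it in the middle of the balance's empty pan, and put into it as many red-capped tubes as there are blue-capped tubes in the cup on the other pan. Then swing the arrest lever fully over to free the beam, let it come to rest level to show that the two sides match, swing the lever back to arrest the beam, and stand the loaded cup upright in the middle of the blue carry tray. Do not touch the cups, tubes or pans while the beam is free, and leave the counter cup and its blue tubes, the spare red tubes in the rack and the other things on the bench as they are.

Things in the scene. Friction and masses are not known exactly. Their poses are not given: they have to be found in the camera images.
- cup_top_mid (a point): Top cup of the nested stack, to be taken: clear plastic, 72 mm high, 22 g; floor 2 mm thick; lower body tapered, outer diameter 47 mm at the floor (inner 44) and 55 mm at 42 mm up; above that a straight skirt of 67 mm (rim bead 69 mm); a finger tab 12 mm wide stands out 11 mm at the rim on the cup's +x side. The point: on its axis, 36 mm above its underside; z is the axis, upwards
- cup_top_rim (a point): Centre of the top cup's mouth. In the stack its top 30 mm (the skirt) is free above the rim of the cup below. Three lugs lock it to that cup: pulled straight up it brings it along (1.5 mm of play). Turned by 30 to 60 degrees about its axis, either way, while lifting, it comes free. Grip the skirt from above, across the tab (along the cup's y), finger tips just above the lower rim
- cup_below_mid (a point): The next cup in the stack, of the same kind, loose in the stand; the point on its axis half-way up (36 mm). Two upright pins of the stand on either side of its tab keep it from turning. It must stay there
- stand: Fixed weighted stack stand: black base plate of 120 mm diameter, thin rods about the cups up to 97 mm, two tab pins up to 107 mm; it holds a third cup that cannot be taken, at the bottom. Origin at the middle of the underside. The rim of the top cup is 138 mm above the bench
- balance: Fixed two-pan balance, grey housing 170 mm (x) by 380 mm (y) and 50 mm high, origin at the centre of its underside; the beam runs along its y axis. Its -x side, with the arrest lever, faces the robot. The pan at +y (120 mm from the middle) carries the counter cup, the pan at -y is empty. A small white scale plate with a pointer stands in the middle, up to 133 mm high
- pan_fresh_top (a point): Middle of the top face of the empty pan, a steel disc of 100 mm diameter with a rim 2 mm high; about 88 mm above the bench. Pans stay horizontal as the beam swings
- pan_counter_top (a point): Middle of the top face of the other pan, which carries the counter cup
- beam (a joint): Tilt of the balance beam, rad: 0 level, positive when the pan with the fresh cup (-y side) is low; stops at +-0.07. When free, equal loads bring it to rest level within about 2 s; one tube too many or too few puts it on a stop. All cups weigh the same and all tubes weigh the same (15 g)
- arrest (a joint): Arrest lever, rad: 0 = beam arrested (lever leans 36 degrees to the balance's +y), 1.24 = beam free (lever leans 35 degrees to the -y side), arrested below 0.15, free from 1.05. Swings across the front of the balance about an axis along x, 22 mm above the bench, and stays where it is left; it moves at about 1 N at the knob
- arrest_tip (a point): Centre of the red ball knob (16 mm diameter) on the end of the arrest lever, 75 mm from the lever's axis and 103 mm in front (-x side) of the middle of the balance; 83 mm above the bench at either end of its swing and 97 mm when upright. The rod below it is 8 mm thick
- counter_cup_mid (a point): The counter cup on the other pan, same kind of cup as the fresh one; point half-way up its axis. It holds 2 or 3 blue-capped tubes in a row
- rack: Loose round clear acrylic tube stand, 110 mm diameter, 46 mm high, 0.3 kg; origin at the middle of its underside. The red tubes stand in holes of 15 mm at x = +-25 mm, y = +-25 mm of its own axes, on its floor 8 mm above the bench
- blue1_mid (a point): Blue-capped tube 82 mm long, clear body of 12 mm diameter with a flat bottom, cap of 13 mm diameter on the top 16 mm, 15 g; the point is on its axis, 41 mm above its bottom, and z points to the cap. Stands in the counter cup, or is absent
- blue2_mid (a point): Blue-capped tube 82 mm long, clear body of 12 mm diameter with a flat bottom, cap of 13 mm diameter on the top 16 mm, 15 g; the point is on its axis, 41 mm above its bottom, and z points to the cap. Stands in the counter cup, or is absent
- blue3_mid (a point): Blue-capped tube 82 mm long, clear body of 12 mm diameter with a flat bottom, cap of 13 mm diameter on the top 16 mm, 15 g; the point is on its axis, 41 mm above its bottom, and z points to the cap. Stands in the counter cup, or is absent
- red1_mid (a point): Red-capped tube 82 mm long, clear body of 12 mm diameter with a flat bottom, cap of 13 mm diameter on the top 16 mm, 15 g; the point is on its axis, 41 mm above its bottom, and z points to the cap. Stands in the rack at the start, or is absent
- red2_mid (a point): Red-capped tube 82 mm long, clear body of 12 mm diameter with a flat bottom, cap of 13 mm diameter on the top 16 mm, 15 g; the point is on its axis, 41 mm above its bottom, and z points to the cap. Stands in the rack at the start, or is absent
- red3_mid (a point): Red-capped tube 82 mm long, clear body of 12 mm diameter with a flat bottom, cap of 13 mm diameter on the top 16 mm, 15 g; the point is on its axis, 41 mm above its bottom, and z points to the cap. Stands in the rack at the start, or is absent
- red4_mid (a point): Red-capped tube 82 mm long, clear body of 12 mm diameter with a flat bottom, cap of 13 mm diameter on the top 16 mm, 15 g; the point is on its axis, 41 mm above its bottom, and z points to the cap. Stands in the rack at the start, or is absent
- tray_mid (a point): Middle of the floor of the fixed blue carry tray, 96 mm square outside, 88 mm inside, rim 10 mm above the bench; the floor, and this point, 4 mm above the bench. x and y run along its sides
- amber_bottle: Amber reagent bottle, 62 mm diameter, 125 mm high; a bystander, origin at its underside
- tip_box: Blue box of pipette tips, 120 x 84 x 67 mm; a bystander, origin at its underside
- green_stand: Second round tube stand, 110 mm diameter, 46 mm high, with green-capped tubes up to 90 mm high; a bystander, origin at its underside
Things that resemble listed ones, but are neither listed nor needed, are in the scene too. What is shaped like the part that bears counter_cup_mid but black or yellow is not meant. Leave any pink look-alike of the part that bears cup_top_mid alone.

How it is judged:
By the outcome, as a careful person would: the job done as asked, in the order asked, and still so for the second after the job is handed in, with the robot touching nothing.
Of blue1, blue2, blue3 only 2 to 3 are there at a start; the rules pass over those that are not, and their reading is None.
Of red1, red2, red3, red4 only 3 to 4 are there at a start; the rules pass over those that are not, and their reading is None.
At some moment in a run one of rack may be knocked a few centimetres aside while the robot is not near it.
Once in a run the grip may slacken for a moment while it holds something.
It also fails if it takes over 210 s, if anything falls off the work surface, if the arm or the gripper's body presses on something with over 40 N, if the wrist force passes 120 N, or if a joint passes its speed limit or range.

## Robot

A 6-joint arm with a two-finger parallel gripper is mounted at the origin on the work surface. World frame = base frame: x ahead of the robot, y to its left, z up, the work surface at z = 0. Lengths are in m, angles in rad, forces in N, time in s.
With the tool pointing down it reaches from about 0.275 to 0.75 m from the base axis. Payload 10.2 kg.
Tool frame: the origin (TCP) lies midway between the tips of the shut fingers; the grasp point (between the pads) lies 19 mm behind it (env.hold_point_z is the distance from the TCP to the grasp point, in m); z points along the fingers, y is the line along which they close (so a half turn about z gives the same grasp; the last joint's range is limited). The gripper opens to 85 mm and grips with 20 to 120 N. Pads are 22 mm wide; open, the fingers measure 114 mm over their backs; the gripper's body (76 mm by 85 mm) begins 54 mm behind the grasp point. The pads swing forward as they close: fully open they stand 13 mm farther back than shut.
Start: joints at [-1.464, 0.313, 1.498, -0, 1.331, -0.223], TCP at [0.17, -0.497, 0.231] pointing down, gripper open.
Joint ranges: [-2.94, 2.94], [-0.97, 2.17], [0.19, 2.56], [-1.23, 4.37], [0.02, 3.11], [-2.88, 2.88]. Speed limits (rad/s): [2.39, 2.39, 3.01, 3.14, 3.14, 3.14].

## Interface

Orientations are given as a unit quaternion [x, y, z, w].
In Python, from bench import env, kinematics, monitor, eyes, job gives the robot as it stands. The module is installed in compiled form; this text tells all that it offers. Calls block until the motion is done:
- env.reach(position, orientation): joint-space move of the TCP to a pose.
- env.movel(position, velocity=0.15, frame=None, guard=None): straight line of the TCP; frame=None keeps the orientation; velocity is the mean speed in m/s. With guard (N) it stops when the force on the tool has changed by that much, and returns True; else False.
- env.set_joints(angles): joint-space move.
- env.release() and env.close_gripper(effort=None): open the fingers fully, or close them until they stop; effort is the grip in N (None keeps the last).
- env.hold(seconds).
- kinematics.ik(position, orientation): joint angles nearest the present ones, or None.
- monitor.sense(): the state.
- eyes.grab_frame(name): name is "scene" or "top" or "wrist"; returns a dict with "frame" (480x640x3 uint8, red, green, blue), "mtx" (3x3 intrinsics, pixels), "view" (4x4, takes a point from world to camera coordinates). Camera axes: x right, y down, z forward; pixel columns grow to the right and rows downward; lengths in m; the calibration is good to about 2 mm. A picture is of the moment at which its call begins. There is no depth.
A pose or a line that the arm cannot do raises env.MotionError and nothing moves.
- job.hand_in(): hands the job in; it is judged then, once.
The state is a dict: "clock": time; "joints": joint angles; "qvel": joint speeds; "joint_efforts": joint torques, N m; "position": TCP position; "ee_rot": TCP orientation; "contact_force": force on the tool from outside, world axes, zero at the start; "ft_torque": the same for the moment, N m; "finger_gap": opening from 0.0 (shut) to 1.0 (fully open); "gripper_force": force on a finger pad.
Only numpy, scipy, OpenCV 4.12 (cv2) and the standard library are available. Lean on these libraries where they do the work, as an engineer would, in place of code of your own. Each camera call takes 0.05 s, during which the arm holds its last target. There are 200 camera calls.

## Working session

There is one attempt and no reset: what is moved stays moved. The work goes in short steps, each a Python script; the robot and the scene stay as the last script left them, time stands still between calls to the robot, and variables do not carry over. Pictures are saved under pics/ and viewed, at most 15 in all, crops included, and the job is handed in when it is done.

```bash
mkdir -p pics
cat > h.py <<'E'
import numpy as np, cv2
from bench import env, kinematics, monitor, eyes, job
from scipy.spatial.transform import Rotation as R
def snap(n,f=None):
    d=eyes.grab_frame(n)
    if f: cv2.imwrite('pics/'+f,d['frame'][:,:,::-1])
    return d
def ray(d,uv):
    v=np.array(d['view']);r=v[:3,:3].T
    o=-r@v[:3,3]; k=r@np.linalg.inv(d['mtx'])@np.array([uv[0],uv[1],1.]); return o,k
def onz(d,uv,z):
    o,k=ray(d,uv); return o+k*(z-o[2])/k[2]
def proj(d,p):
    c=np.array(d['view'])@np.array([*p,1.]); q=np.array(d['mtx'])@c[:3]; return q[:2]/q[2]
def tri(a,b):
    A=np.zeros((3,3));B=np.zeros(3)
    for o,k in (a,b):
        k=k/np.linalg.norm(k);P=np.eye(3)-np.outer(k,k);A+=P;B+=P@o
    return np.linalg.solve(A,B)
def down(yaw): # tool y axis at angle yaw in world xy, z down
    y=np.array([np.cos(yaw),np.sin(yaw),0]);z=np.array([0,0,-1.]);x=np.cross(y,z)
    return R.from_matrix(np.c_[x,y,z]).as_quat()
E
python3 - <<'E'
from h import *
for n in('scene','top','wrist'):
    d=snap(n,n+'0.png');v=np.array(d['view']);print(n,(-v[:3,:3].T@v[:3,3]).round(3),v[2,:3].round(2),d['mtx'][0][0])
s=monitor.sense();print(s['position'],s['ee_rot'],s['finger_gap'],env.hold_point_z)
E
```

```text
scene [ 1.149 -0.391  0.8  ] [-0.64  0.35 -0.69] 449.2528235842364
top [ 0.338 -0.075  1.483] [ 0.13  0.02 -0.99] 620.089579582901
wrist [ 0.243 -0.471  0.373] [-0.29 -0.1  -0.95] 381.6523903589375
[ 0.16998623 -0.496517    0.23087222] [ 9.86432640e-01  1.64165807e-01  3.38478583e-06 -4.83282391e-04] 0.9981533158483865 0.0187
```

View pics/scene0.png

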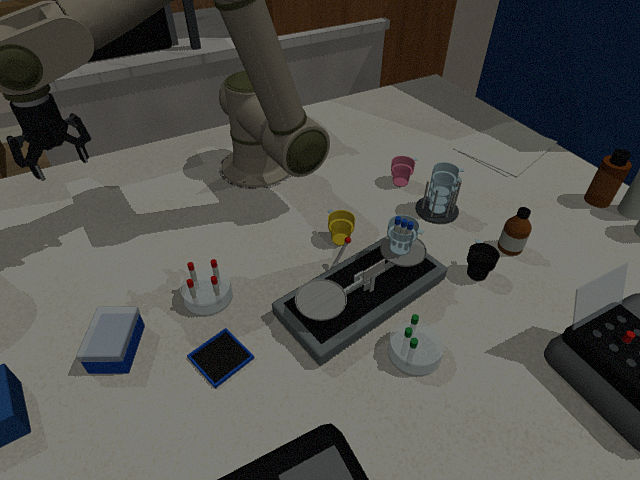

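View pics/top0.png

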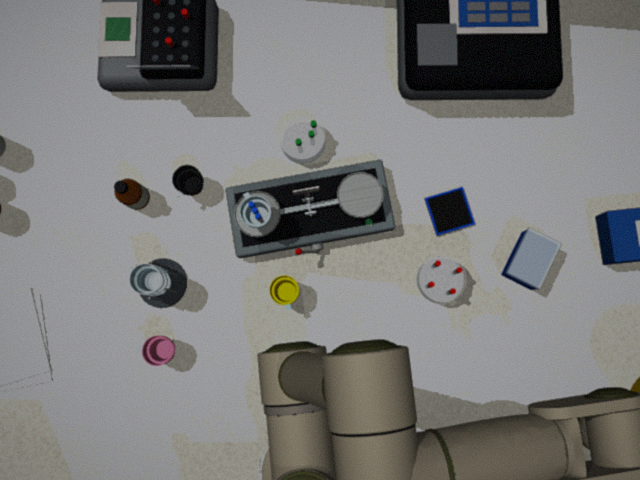

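The top view shows the stack at (151,280), the counter cup at (257,211), the empty pan at (361,195), the red knob at (298,251), the rack at (442,281) with 4 reds, and the tray at (450,211). Cups that could be meant: pink (159,350), yellow (285,290) and black (187,180) are decoys. The clear cup in the rod stand (151,280) is the stack, and the clear cup with blue tubes (257,211) is the counter cup. I'll confirm this in enlarged crops.

Run:
```python
from h import *
t=cv2.imread('pics/top0.png');s=cv2.imread('pics/scene0.png')
f=lambda im,x,y,w,h:cv2.resize(im[y:y+h,x:x+w],(400,300),interpolation=cv2.INTER_CUBIC)
a=np.vstack([np.hstack([f(t,115,245,80,60),f(t,215,180,80,60)]),np.hstack([f(s,400,150,80,60),f(s,365,205,80,60)])])
cv2.imwrite('pics/c1.png',cv2.convertScaleAbs(a,alpha=1.3))
```

```text
(no output)
```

View pics/c1.png

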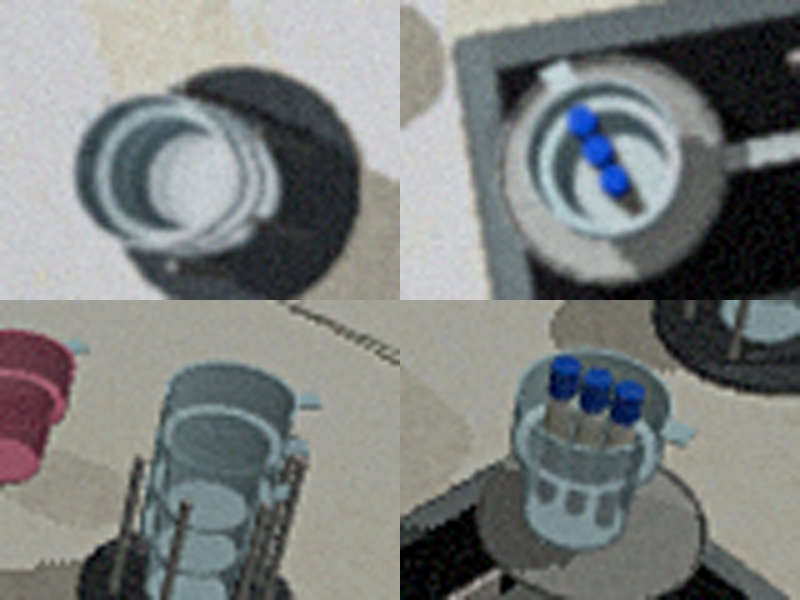

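The counter cup holds 3 blue tubes, so 3 reds are needed. The clear stack has its top rim about (232,385 in the crop) and its tab to the right at (308,400). Next I'll measure everything.

```bash
cat >> h.py <<'E'
def blobs(d,lo,hi,mn=6,roi=None):
    hsv=cv2.cvtColor(d['frame'],cv2.COLOR_RGB2HSV)
    m=cv2.inRange(hsv,lo,hi)
    if lo[0]==0: m|=cv2.inRange(hsv,(180-hi[0],lo[1],lo[2]),(180,hi[1],hi[2]))
    if roi: k=np.zeros_like(m);x,y,X,Y=roi;k[y:Y,x:X]=255;m&=k
    n,l,s,c=cv2.connectedComponentsWithStats(m)
    return [(c[i].round(1),s[i].tolist()) for i in range(1,n) if s[i,4]>=mn]
RED=((0,130,70),(8,255,255));BLUE=((105,130,40),(125,255,255))
E
python3 - <<'E'
from h import *
T=snap('top');S=snap('scene')
print('scene red',[(b[0],b[1][4]) for b in blobs(S,*RED)])
for c,s in blobs(T,*RED,roi=(250,200,500,320)):print('top red',c,s[4],onz(T,c,.09).round(4))
print('stack rim',onz(T,(151,280),.138), 'scene',onz(S,(446,170),.138),'tab',onz(S,(461.6,170.2),.136))
print('counter',onz(T,(257,211),.16))
# stand base / pan / housing / tray
for c,s in blobs(T,*BLUE,mn=6,roi=(230,180,480,245)):
    print('top blue',c,s,onz(T,c,.01).round(4),onz(T,c,.088+.084).round(4))
hsv=cv2.cvtColor(T['frame'],cv2.COLOR_RGB2HSV)
m=cv2.inRange(hsv,*BLUE)[170:245,400:480];cs,_=cv2.findContours(m,0,2);c=max(cs,key=cv2.contourArea)+[400,170]
bx=cv2.minAreaRect(c);print('tray',bx,onz(T,bx[0],.010), [onz(T,p,.010)[:2].round(4) for p in cv2.boxPoints(bx)])
g=cv2.GaussianBlur(cv2.cvtColor(T['frame'],cv2.COLOR_RGB2GRAY),(3,3),0)
for nm,(x,y,X,Y) in dict(pan=(325,160,395,230),rack=(405,245,475,315)).items():
    print(nm,cv2.HoughCircles(cv2.resize(g[y:Y,x:X],None,fx=4,fy=4),3,1.5,20,param1=80,param2=.5,minRadius=70,maxRadius=130)[0][:3]/4+[x,y,0])
E
```

```text
scene red [(array([347.9, 239.2]), 25), (array([213.6, 262.4]), 28), (array([190.3, 265.2]), 30), (array([214. , 279.3]), 36), (array([189.9, 282.1]), 35), (array([630.6, 333.8]), 44), (array([629.6, 340. ]), 7)]
top red [298.1 251. ] 36 [0.5063 0.026  0.09  ]
top red [437.3 262.9] 24 [ 0.4787 -0.2877  0.09  ]
top red [458.6 269.6] 28 [ 0.4635 -0.335   0.09  ]
top red [430.7 284.1] 24 [ 0.431  -0.2719  0.09  ]
top red [452.4 290.9] 25 [ 0.4158 -0.32    0.09  ]
stack rim [0.43731594 0.3439056  0.138     ] scene [0.44682754 0.3536662  0.138     ] tab [0.46425821 0.39123334 0.136     ]
counter [0.5855998  0.11099065 0.16      ]
top blue [449.8 211. ] [425, 187, 50, 48, 404] [ 0.6121 -0.3327  0.01  ] [ 0.5819 -0.3044  0.172 ]
top blue [254.2 209.7] [249, 201, 12, 19, 100] [0.6169 0.139  0.01  ] [0.5862 0.1154 0.172 ]
tray ((449.45001220703125, 210.84999084472656), (39.84469223022461, 39.528465270996094), 71.56504821777344) [ 0.61244091 -0.33188576  0.01      ] [array([ 0.6437, -0.2725]), array([ 0.6741, -0.3634]), array([ 0.5814, -0.3909]), array([ 0.5514, -0.3007])]
pan [[360.4375     193.1875      23.83749962]
 [360.4375     187.9375      28.9375    ]
 [365.3125     189.4375      30.0625    ]]
rack [[467.0625     285.3125      19.97500038]
 [451.6875     273.6875      20.20000076]
 [472.6875     293.1875      29.57500076]]
```

Run:
```python
from h import *
r=np.radians
for p,ys in (((.44,.35,.3),(-25,5,35,-55,-85,155)),((.55,-.12,.3),(-90,-71,90))):
    for y in ys:
        q=kinematics.ik(p,down(r(y)));print(p,y,None if q is None else np.round(q,2))
env.reach((.44,.35,.32),down(r(-25)))
W=snap('wrist','w1.png');S=snap('scene')
v=np.array(W['view']);print((-v[:3,:3].T@v[:3,3]).round(3))
print(onz(W,(320,240),.138))
cv2.imwrite('pics/w1.png',W['frame'][:,:,::-1])
```

```text
(0.44, 0.35, 0.3) -25 [ 0.46  0.36  1.26 -0.    1.53  0.9 ]
(0.44, 0.35, 0.3) 5 [ 0.46  0.36  1.26 -0.    1.53  0.38]
(0.44, 0.35, 0.3) 35 [ 0.46  0.36  1.26 -0.    1.53 -0.15]
(0.44, 0.35, 0.3) -55 [ 0.46  0.36  1.26 -0.    1.53  1.42]
(0.44, 0.35, 0.3) -85 [ 0.46  0.36  1.26 -0.    1.53  1.95]
(0.44, 0.35, 0.3) 155 [ 0.46  0.36  1.26 -0.    1.53 -2.24]
(0.55, -0.12, 0.3) -90 [-0.42  0.36  1.25 -0.    1.53  1.15]
(0.55, -0.12, 0.3) -71 [-0.42  0.36  1.25 -0.    1.53  0.82]
(0.55, -0.12, 0.3) 90 [-0.42  0.36  1.25 -0.    1.53 -1.99]
[0.472 0.42  0.462]
[0.43112013 0.32347798 0.138     ]
```

View pics/w1.png

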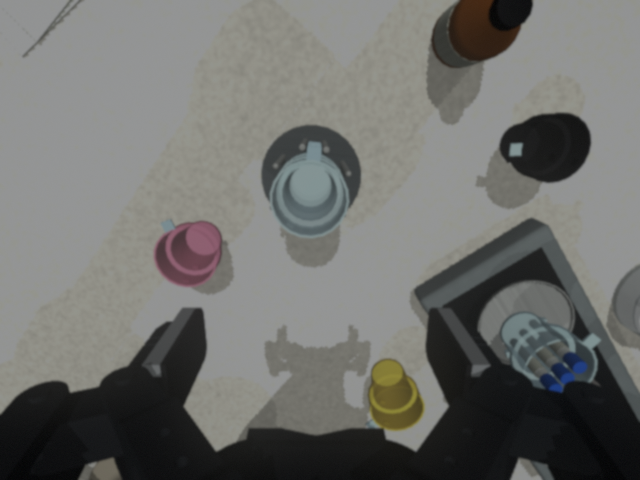

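The wrist view shows the clear stack with its rim centre at about (309.5,196) and radius 40. Its tab is at (314,150), in the stand with the black base. The pink and yellow cups and the black one are clearly separate. I'll compute the pose and refine it with a closer look.

Run:
```python
from h import *
r=np.radians
W=snap('wrist')
c=onz(W,(309.5,196),.138);t=onz(W,(314,148),.137);print(c,t,np.degrees(np.arctan2(*(t-c)[1::-1])),np.linalg.norm(t-c))
print([np.linalg.norm(onz(W,p,.138)-c).round(4) for p in ((270,196),(349,196),(309.5,237))])
# go nearer: camera over cup
env.reach((c[0]-.05,c[1]-.09,.30),down(r(-25)))
W=snap('wrist','w2.png');S=snap('scene','s2.png')
u=proj(W,c);print(u,proj(S,c),proj(S,c+[0,0,-.03]))
x,y=(u-[100,75]).astype(int).clip(0)
im=cv2.resize(W['frame'][y:y+150,x:x+200,::-1],(800,600),interpolation=cv2.INTER_CUBIC)
cv2.imwrite('pics/w2c.png',cv2.convertScaleAbs(im,alpha=1.3));print(x,y)
```

```text
[0.43959205 0.36355882 0.138     ] [0.46019187 0.39839275 0.137     ] 59.40110516897058 0.04048154556257584
[np.float64(0.034), np.float64(0.034), np.float64(0.037)]
[326.5755818  80.9195496] [447.1854848  167.58029082] [444.93794822 177.09964123]
226 5
```

View pics/w2c.png

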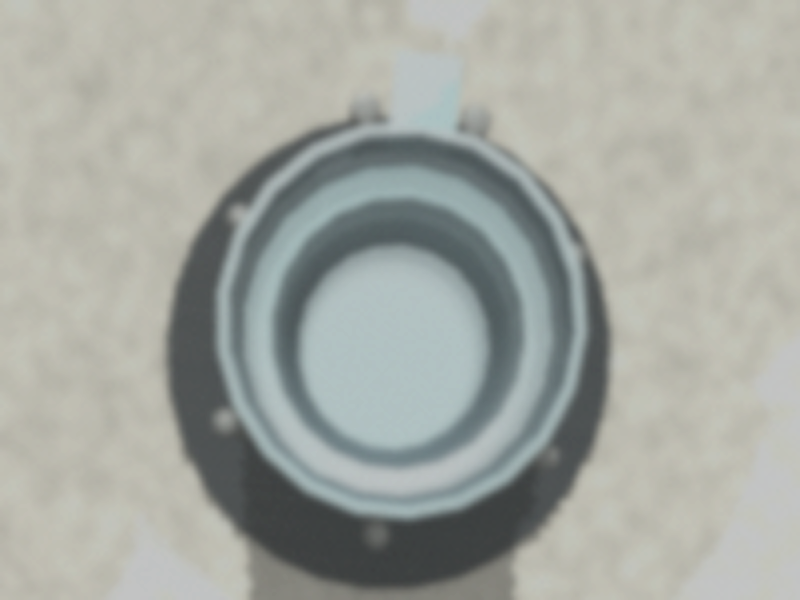

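Run:
```python
from h import *
W=snap('wrist')
g=lambda x,y,z:onz(W,(226+x/4,5+y/4),z)
c=g(402.5,321,.138);t=g(427,52,.137);b=g(427,130,.137);print(c,t,b)
for p in((217,321),(588,321),(402,123),(402,520)):print(np.linalg.norm(g(*p,.138)-c).round(4))
print(np.degrees(np.arctan2(*(t-c)[1::-1])),np.linalg.norm(t-c))
fl=g(395,347,.138-.070);print('floor',fl, 'stand',g(388,345,.005))
for gap_test in [0]: print(monitor.sense()['finger_gap'])
```

```text
[0.43876643 0.3615785  0.138     ] [0.46118997 0.40025436 0.137     ] [0.45608381 0.38889724 0.137     ]
0.0344
0.0344
0.033
0.0357
59.89564560495371 0.04471730452586879
floor [0.43874573 0.36107162 0.068     ] stand [0.44006197 0.36503176 0.005     ]
0.9957546128872979
```

The cup axis is (0.4387,0.3614), with measured radius 34.4 mm against 34.5 given, and tab yaw 59.9°. Next I'll measure the balance from above with the wrist camera.

Run:
```python
from h import *
r=np.radians
T=snap('top')
print('pan~',onz(T,(360.5,194.5),.088))
env.movel((.40,.27,.30)); env.reach((.50,-.06,.36),down(r(-90)))
W=snap('wrist','w3.png')
print(onz(W,(320,240),.088), proj(W,onz(T,(360.5,194.5),.088)))
```

```text
pan~ [ 0.63668478 -0.1161641   0.088     ]
[ 0.44184567 -0.06313809  0.088     ] [374.93416431  52.18532738]
```

View pics/w3.png

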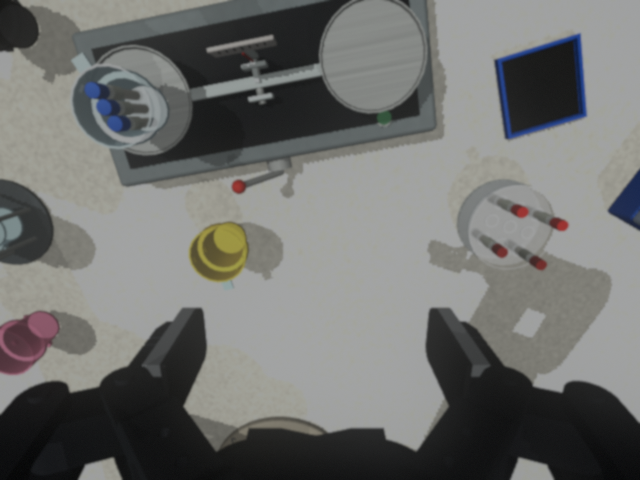

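The wrist view shows the empty pan at about (373.5,55) and the counter pan at (138,100). The housing's front corners are (125,185) and (437,131), the knob is at (239,186), the rack at (505,222) and the tray at (541,86).

Run:
```python
from h import *
W=snap('wrist');T=snap('top')
def fit(uv0,z,rad):
    """refine disc centre: radial gradient edge points, circle fitted in the plane z"""
    g=cv2.GaussianBlur(cv2.cvtColor(W['frame'],cv2.COLOR_RGB2GRAY),(5,5),0).astype(float)
    c=onz(W,uv0,z);P=[]
    for a in np.linspace(0,2*np.pi,72,endpoint=False):
        rs=np.arange(rad-.008,rad+.008,.0005);uv=np.array([proj(W,c+[s*np.cos(a),s*np.sin(a),0]) for s in rs])
        if uv.min()<1 or uv[:,1].max()>478 or uv[:,0].max()>638: continue
        v=cv2.remap(g.astype('f4'),uv[:,:1].astype('f4'),uv[:,1:].astype('f4'),1).ravel()
        k=np.argmin(np.diff(v)) # bright to dark
        if np.diff(v)[k]<-3:P.append(c[:2]+rs[k]*np.array([np.cos(a),np.sin(a)]))
    P=np.array(P);keep=np.ones(len(P),bool)
    for _ in range(4):
        A=np.c_[2*P[keep],np.ones(keep.sum())];s=np.linalg.lstsq(A,(P[keep]**2).sum(1),rcond=None)[0]
        R_=np.sqrt(s[2]+s[0]**2+s[1]**2);e=abs(np.hypot(*(P-s[:2]).T)-R_);keep=e<max(.001,1.5*np.median(e))
    return s[:2].round(4),R_.round(4),keep.sum(),len(P)
print('fresh',onz(W,(373.5,55),.09),fit((373.5,55),.09,.05))
print('counter',onz(W,(138,100),.09),fit((138,100),.09,.05))
a,b=onz(W,(125,185),.05),onz(W,(437,131),.05);print('front',a,b,np.linalg.norm(a-b),np.degrees(np.arctan2(*(a-b)[1::-1])))
kW=[x for x in blobs(W,*RED) if abs(x[0][0]-239)<12][0][0];kT=[x for x in blobs(T,*RED,roi=(280,240,320,260))][0][0]
print('knob',kW,kT,tri(ray(W,kW),ray(T,kT)),onz(W,kW,.083),onz(T,kT,.083))
S=snap('scene');print(tri(ray(W,kW),ray(S,(347.9,239.2))))
```

```text
fresh [ 0.63391082 -0.11445131  0.09      ] (array([ 0.6331, -0.1138]), np.float64(0.0532), np.int64(47), 57)
counter [0.59170187 0.12295254 0.09      ] (array([0.59  , 0.1203]), np.float64(0.0521), np.int64(42), 65)
front [0.4977024 0.169373  0.05     ] [ 0.56067253 -0.19615228  0.05      ] 0.3709096501997305 99.77457179330808
knob [238.4 186. ] [298.1 250.9] [0.50543923 0.02499983 0.09723562] [0.50273126 0.02746874 0.083     ] [0.50736442 0.02647937 0.083     ]
[0.50281409 0.02844581 0.08156284]
```

All agree: yaw about 10.2°, fresh pan at (0.633,-0.1144), and the knob matches geometry at (0.5025,0.0284,0.083). Now I'll grip and twist off the cup.

Run:
```python
from h import *
r=np.radians;C=np.array([.4387,.3614])
env.reach((*C,.26),down(r(-30)))
print('guard',env.movel((*C,.104),velocity=.08,guard=6), monitor.sense()['position'].round(4) if hasattr(monitor.sense()['position'],'round') else monitor.sense()['position'])
env.close_gripper(effort=30);env.hold(.3)
s=monitor.sense();print(s['finger_gap'],s['gripper_force'],np.round(s['contact_force'],1),s['clock'])
S=snap('scene');cv2.imwrite('pics/g1.png',cv2.resize(S['frame'][100:240,370:530,::-1],(640,560),interpolation=cv2.INTER_CUBIC))
```

```text
guard False [0.4388 0.3615 0.1043]
0.775556152511765 33.872237362666056 [-0.  -0.5  5.1] 10.275
```

View pics/g1.png

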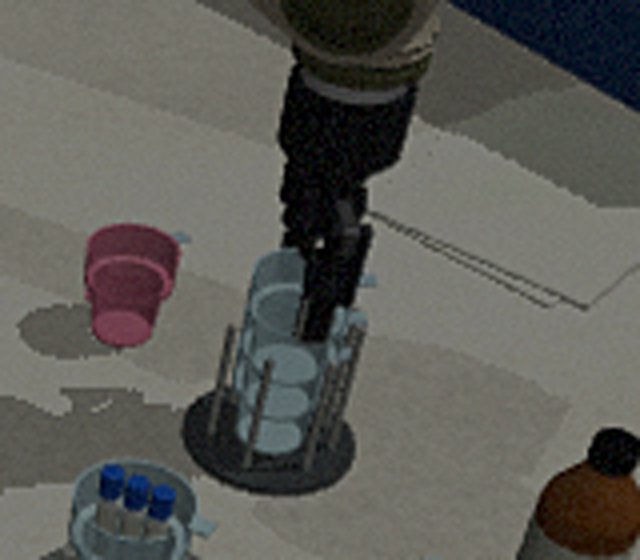

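The gripper is around the top cup's skirt, with the tips about at the lower rim. The 5 N upward force hints at contact there, so I'll regrip 3 mm higher.

Run:
```python
from h import *
r=np.radians;C=np.array([.4387,.3614])
def st(n):
    s=monitor.sense();print(n,round(s['finger_gap'],3),round(s['gripper_force'],1),np.round(s['contact_force'],1),np.round(s['ft_torque'],2),round(s['clock'],1),np.round(s['position'],4))
env.release();env.hold(.2);st('open');env.movel((*C,.108),velocity=.05);st('up')
env.close_gripper(effort=35);env.hold(.3);st('closed')
for k in range(1,10):
    env.movel((*C,.108+.0015*k/9),velocity=.004,frame=down(r(-30+5*k)))
st('turned')
env.movel((*C,.125),velocity=.04);st('15mm')
env.movel((*C,.165),velocity=.06);st('55mm')
S=snap('scene');W=snap('wrist')
cv2.imwrite('pics/g2.png',np.hstack([cv2.resize(S['frame'][100:240,370:530,::-1],(400,350),interpolation=cv2.INTER_CUBIC),cv2.resize(W['frame'][:,:,::-1],(400,300))[:300].copy() if 0 else cv2.copyMakeBorder(cv2.resize(W['frame'][:,:,::-1],(400,300)),0,50,0,0,0)]))
```

```text
open 1.0 0.0 [ 0.  -0.6 -0.5] [-0.04  0.03 -0.06] 10.9 [0.4387 0.3614 0.1039]
up 1.001 0.0 [-0.  -0.3  0. ] [-0.02  0.02 -0.04] 11.1 [0.4389 0.3615 0.1084]
closed 0.774 39.3 [-1.4 -0.5  5.2] [-0.03  0.15 -0.03] 11.7 [0.4388 0.3615 0.1083]
turned 0.774 38.9 [-0.  -0.1  0.9] [-0.08  0.04 -0.06] 14.0 [0.4387 0.3614 0.1095]
15mm 0.773 38.9 [ 0.1 -0.2 -0. ] [ 0.06  0.03 -0.01] 14.5 [0.4387 0.3614 0.1252]
55mm 0.777 39.0 [-0.1  0.3 -1.1] [-0.02 -0.01 -0.03] 15.3 [0.4385 0.3613 0.1647]
```

View pics/g2.png

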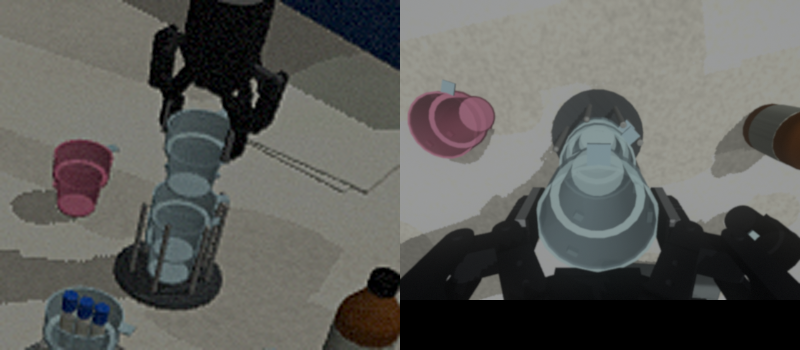

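The top cup came free and the lower cup stayed in the stand (left panel). Now I'll place it on the pan.

```bash
cat >> h.py <<'E'
r=np.radians
PAN=np.array([.633,-.1144])
def st(n):
    s=monitor.sense();print(n,round(s['finger_gap'],3),round(s['gripper_force'],1),np.round(s['contact_force'],1),round(s['clock'],1),np.round(s['position'],4))
E
python3 - <<'E'
from h import *
env.movel((.4387,.3614,.28));st('up')
env.reach((*PAN,.24),down(r(-80)));st('over')
env.movel((*PAN,.138),velocity=.1)
print(env.movel((*PAN,.126),velocity=.015,guard=3));st('down')
env.release();env.hold(.3);st('rel')
env.movel((*PAN,.24));
env.movel((.54,-.10,.33),frame=down(r(-80)))
W=snap('wrist','p1.png');S=snap('scene')
print(proj(W,[*PAN,.088]),proj(W,[*PAN,.160]))
u=proj(W,[*PAN,.16]).astype(int);x,y=max(u[0]-130,0),max(u[1]-100,0)
a=cv2.resize(W['frame'][y:y+200,x:x+260,::-1],(520,400));b=cv2.resize(S['frame'][160:340,270:430,::-1],(280,315))
o=np.zeros((400,800,3),'u1');o[:,:520]=a;o[:315,520:]=b;cv2.imwrite('pics/p1.png',o);print(x,y)
E
```

```text
up 0.777 39.0 [-0.4 -0.4 -1. ] 16.3 [0.4384 0.3612 0.2789]
over 0.775 38.9 [-0.  -0.3  0.2] 18.2 [ 0.6331 -0.1133  0.2402]
True
down 0.779 39.4 [ 0.6 -0.4  3.7] 20.0 [ 0.6331 -0.1144  0.1277]
rel 0.994 0.0 [ 0.8 -0.1  1. ] 20.7 [ 0.6328 -0.1143  0.1274]
[348.92645837 102.30814749] [356.50425528  99.26666083]
226 0
```

View pics/p1.png

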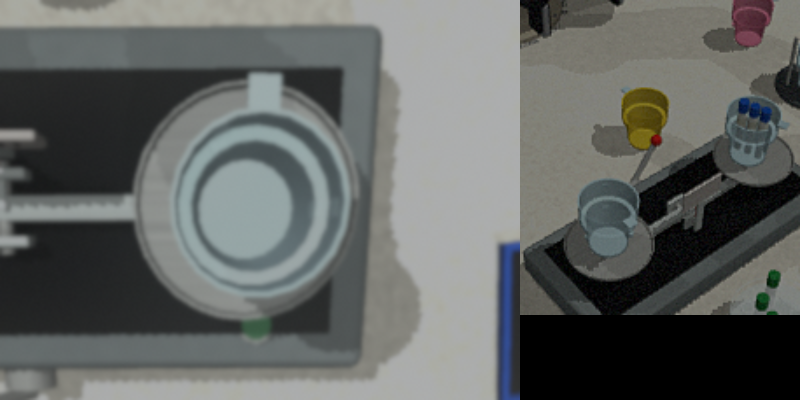

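The cup stands upright in the pan. Its rim centre is at (358.5,102) against (356.5,99) predicted, and its floor is at (348.5,104) against (349,102), so it is within about 2 mm of the middle. Next, tube 1.

```bash
cat >> h.py <<'E'
def caps():
    env.reach((.39,-.30,.28),down(r(-90)));W=snap('wrist')
    P=[]
    for _ in range(1):
        bl=[b for b in blobs(W,*RED,mn=40) if np.linalg.norm(onz(W,b[0],.082)[:2]-[.447,-.304])<.11]
        P=np.array([onz(W,b[0],.082)[:2] for b in bl])
    D=np.linalg.norm(P[:,None]-P[None],axis=2);i,j=np.unravel_index(D.argmax(),D.shape)
    c=(P[i]+P[j])/2;print('caps',P.round(4).tolist(),'c',c.round(4),'diag',D.max().round(4),'sizes',[b[1][4] for b in bl])
    return P,c,W
def wrap(y):
    s=1
    while y>90: y-=180;s=-s
    while y<-90: y+=180;s=-s
    return y,s
OFF=.003
def pick(t,c,z=.0765):
    a=np.degrees(np.arctan2(*(t-c)[::-1]));yaw,_=wrap(a)   # tool y along the diagonal
    env_yaw=r(yaw);return yaw
E
python3 - <<'E'
from h import *
W=snap('wrist');print('cup rim',onz(W,(358.5,102),.16),'floor',onz(W,(348.5,104),.09))
P,c,W=caps();print(np.linalg.norm(P-c,axis=1))
cv2.imwrite('pics/k1.png',W['frame'][:,:,::-1])
E
```

```text
cup rim [ 0.63134774 -0.11628976  0.16      ] floor [ 0.63137045 -0.11412889  0.09      ]
caps [[0.4754, -0.288], [0.4599, -0.3359], [0.4274, -0.2724], [0.4119, -0.3205]] c [ 0.4436 -0.3042] diag 0.0713 sizes [149, 158, 140, 142]
[0.03560034 0.03565536 0.03565536 0.03567426]
```

```bash
cat >> h.py <<'E'
CUP=np.array([.632,-.115])
def grab(t,c,s,zt=.0765):
    """grip the tube at t; tube ends OFF off the pad middle, against s*tool x"""
    yaw,_=wrap(np.degrees(np.arctan2(*(t-c)[::-1])))
    tx=np.array([-np.sin(r(yaw)),np.cos(r(yaw))])
    p=t+OFF*s*tx
    env.reach((*p,.16),down(r(yaw)));print('g',env.movel((*p,zt),velocity=.08,guard=5))
    env.close_gripper(effort=30);env.hold(.2);st('grip')
    env.movel((*p,.20),velocity=.12);st('lift')
def place_pose(a):
    out=np.array([np.cos(r(a)),np.sin(r(a))]);yaw,s=wrap(a-90)
    return CUP+(.0135+OFF)*out,yaw,s
E
python3 - <<'E'
from h import *
P,c,_=caps();p,yaw,s=place_pose(70);print(p,yaw,s)
grab(P[np.argmin(P[:,0])],c,s)
env.movel((.46,-.25,.29));env.reach((*p,.29),down(r(yaw)));env.hold(.3);st('over')
W=snap('wrist');S=snap('scene')
cv2.imwrite('pics/t1.png',np.hstack([cv2.resize(W['frame'][:,:,::-1],(440,330)),cv2.resize(S['frame'][90:330,190:430,::-1],(330,330))]))
E
```

```text
caps [[0.4754, -0.288], [0.4599, -0.3359], [0.4274, -0.2725], [0.4119, -0.3204]] c [ 0.4436 -0.3042] diag 0.0713 sizes [147, 159, 142, 138]
[ 0.63764333 -0.09949507] -20 1
g False
grip 0.139 29.2 [-0.4 -0.2  1.7] 27.9 [ 0.4106 -0.3178  0.0766]
lift 0.134 29.2 [ 0.4 -0.   0.4] 29.1 [ 0.4103 -0.3175  0.1993]
over 0.139 29.2 [-0.3  0.8 -0.7] 31.5 [ 0.6374 -0.1     0.2902]
```

View pics/t1.png

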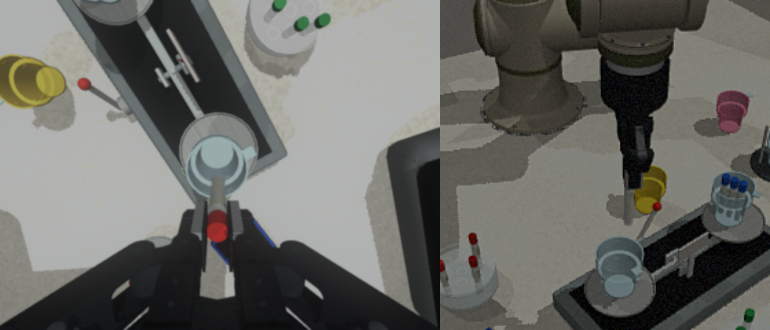

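The tube is held upright between the fingers with the cap in the grip, above the cup. I'll insert it.

```bash
cat >> h.py <<'E'
def insert(a,zt=.1615):
    p,yaw,s=place_pose(a)
    env.movel((*p,.24),velocity=.15)
    g=env.movel((*p,.17),velocity=.06,guard=4);st('mid')
    if not g: g=env.movel((*p,zt),velocity=.02,guard=3)
    st('in');print('guard',g);return g
E
python3 - <<'E'
from h import *
g=insert(70)
z=monitor.sense()['position'][2]
if not g or z<.166:
    env.release();env.hold(.2);p,yaw,s=place_pose(70);env.movel((*p,.26));st('out')
    P,c,W=caps()
    S=snap('scene');T=snap('top')
    f=lambda im,x,y,w,h:cv2.resize(im['frame'][y:y+h,x:x+w,::-1],(400,400),interpolation=cv2.INTER_CUBIC)
    cv2.imwrite('pics/t1b.png',np.hstack([f(S,270,240,100,100),f(T,325,160,70,70)]))
E
```

```text
mid 0.13 29.2 [ 0.5  1.3 -0.6] 33.4 [ 0.6378 -0.0995  0.1705]
in 0.134 29.2 [-0.  -0.5  0.8] 33.9 [ 0.6377 -0.0995  0.1615]
guard False
out 1.0 0.0 [-0.1 -0.7 -0.3] 35.6 [ 0.6373 -0.0994  0.2589]
caps [[0.4755, -0.288], [0.4599, -0.336], [0.4274, -0.2725]] c [ 0.4436 -0.3043] diag 0.0713 sizes [146, 156, 139]
```

View pics/t1b.png

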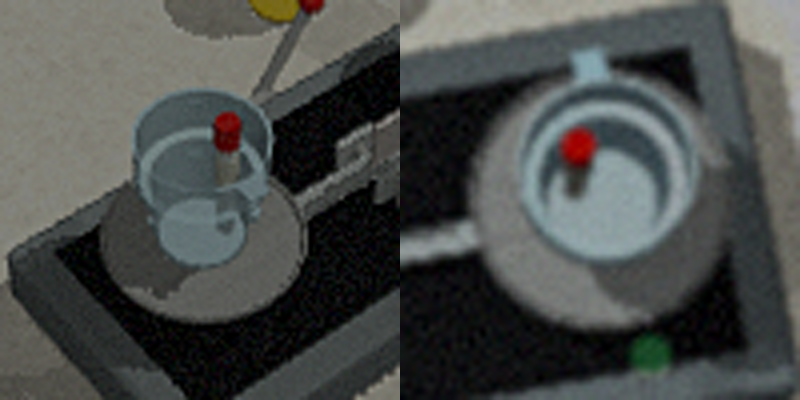

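Tube 1 stands upright in the cup. Now tube 2.

```bash
cat >> h.py <<'E'
def tube(sel,a,n):
    P,c,_=caps();p,yaw,s=place_pose(a);t=P[sel(P,c)]
    grab(t,c,s)
    env.movel((.46,-.25,.29));env.reach((*p,.29),down(r(yaw)));env.hold(.3);st('over')
    W=snap('wrist',n+'w.png');b=max(blobs(W,*RED,roi=(200,200,440,480)),key=lambda b:b[1][4]);print('held cap',b,'gap',monitor.sense()['finger_gap'])
    if monitor.sense()['finger_gap']<.1 : print('LOST');return
    g=insert(a)
    if g and monitor.sense()['position'][2]>.166: print('STUCK');return
    env.release();env.hold(.2);env.movel((*p,.26));st('out')
E
python3 - <<'E'
from h import *
a=cv2.imread('pics/t1.png')  # reference: cap of tube 1 in the half-size wrist picture
m=[b for b in blobs({'frame':cv2.resize(a[:,:440,::-1],(640,480))},*RED,roi=(200,200,440,480))];print('ref',m)
tube(lambda P,c:int(np.argmax(P[:,0])),190,'t2')
P,c,W=caps()
S=snap('scene');T=snap('top')
f=lambda im,x,y,w,h:cv2.resize(im['frame'][y:y+h,x:x+w,::-1],(400,400),interpolation=cv2.INTER_CUBIC)
cv2.imwrite('pics/t2b.png',np.hstack([f(S,270,240,100,100),f(T,325,160,70,70)]))
for b in blobs(T,*RED,roi=(325,160,395,230),mn=4):print(b,onz(T,b[0],.166)[:2]-CUP)
E
```

```text
ref [(array([315.9, 329.8]), [301, 307, 31, 46, 1146])]
caps [[0.4754, -0.288], [0.4598, -0.3358], [0.4273, -0.2725]] c [ 0.4436 -0.3041] diag 0.0712 sizes [152, 153, 134]
g False
grip 0.133 29.2 [-0.5  0.6  1.8] 41.0 [ 0.4768 -0.2907  0.0766]
lift 0.135 29.2 [0.5 0.2 0.1] 42.2 [ 0.4765 -0.2905  0.1992]
over 0.131 29.2 [ 0.5 -0.6  0.1] 45.2 [ 0.6157 -0.118   0.29  ]
held cap (array([315.7, 319. ]), [301, 294, 31, 43, 849]) gap 0.13673679685472756
mid 0.133 29.2 [ 0.2  0.2 -0.6] 47.1 [ 0.6159 -0.1179  0.1705]
in 0.134 29.2 [-0.3  0.2 -0.1] 47.7 [ 0.6158 -0.1179  0.1615]
guard False
out 0.998 0.0 [-0.2 -0.5  1.5] 49.4 [ 0.6154 -0.1178  0.2589]
caps [[0.4599, -0.336], [0.4275, -0.2725]] c [ 0.4437 -0.3043] diag 0.0713 sizes [156, 139]
(array([355.7, 185.3]), [353, 182, 6, 7, 31]) [0.00836721 0.01139303]
(array([362.3, 194.4]), [360, 192, 6, 6, 26]) [-0.01181564 -0.00277826]
```

Both tubes stand within a few mm of where I aimed. Now tube 3.

Run:
```python
from h import *
tube(lambda P,c:int(np.argmin(P[:,0])),-50,'t3')
P,c,W=caps() if 0 else (0,0,0)
env.reach((.52,-.11,.36),down(r(-80)))
S=snap('scene');T=snap('top');W=snap('wrist')
u=proj(W,[*CUP,.12]).astype(int);x,y=max(u[0]-60,0),max(u[1]-60,0)
f=lambda im,x,y,w,h:cv2.resize(im['frame'][y:y+h,x:x+w,::-1],(266,266),interpolation=cv2.INTER_CUBIC)
cv2.imwrite('pics/t3b.png',np.hstack([f(S,270,240,100,100),f(T,325,160,70,70),f(W,x,y,120,120)]))
for b in blobs(T,*RED,roi=(325,160,395,230),mn=4):print(b,onz(T,b[0],.166)[:2]-CUP)
```

```text
caps [[0.4598, -0.3358], [0.4274, -0.2725]] c [ 0.4436 -0.3042] diag 0.071 sizes [154, 134]
g False
grip 0.137 29.2 [-1.  -0.3  1.1] 53.6 [ 0.4247 -0.274   0.0766]
lift 0.138 29.2 [ 0.1 -0.3 -0.4] 54.8 [ 0.4245 -0.2737  0.1993]
over 0.136 29.2 [ 0.2  0.7 -0.2] 57.2 [ 0.6424 -0.128   0.2901]
held cap (array([315.6, 317. ]), [301, 292, 30, 41, 746]) gap 0.13714127863446987
mid 0.137 29.2 [ 0.1  0.5 -0.2] 59.0 [ 0.6428 -0.1277  0.1705]
in 0.138 29.2 [-0.2  0.2 -0.3] 59.6 [ 0.6426 -0.1277  0.1615]
guard False
out 1.001 0.0 [-0.1  0.7 -0.2] 61.3 [ 0.6423 -0.1276  0.2588]
```

View pics/t3b.png

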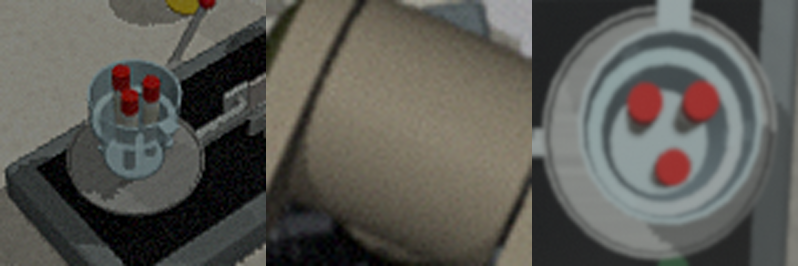

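All three red tubes stand upright and apart in the cup. Now the lever: I'll grip the knob along the balance's x so the ball can pivot, and follow the arc.

```bash
cat >> h.py <<'E'
BY=r(10.2);MID=np.array([.6115,.0033])
def bal(x,y): return MID+np.array([[np.cos(BY),-np.sin(BY)],[np.sin(BY),np.cos(BY)]])@[x,y]
def knob(deg): return np.array([*bal(-.103,.075*np.sin(r(deg))),.022+.075*np.cos(r(deg))])
D=np.array([0,0,-.010])
def swing(a,b):
    q=down(BY);k=knob(a)
    env.reach((*k[:2],.20),q);print('dn',env.movel(k+D,velocity=.08,guard=6))
    env.close_gripper(effort=20);env.hold(.2);st('grip')
    for d in np.linspace(a,b,10)[1:]:
        g=env.movel(knob(d)+D,velocity=.05,guard=15)
        if g: print('stop at',d);break
    st('end');env.release();env.hold(.1);env.movel((*monitor.sense()['position'][:2],.20));st('out')
E
python3 - <<'E'
from h import *
print(knob(36),knob(-35))
env.movel((.48,0,.30),frame=down(BY))
W=snap('wrist');b=[x for x in blobs(W,*RED,mn=30) if np.linalg.norm(x[0]-proj(W,knob(36)))<30];print(b,proj(W,knob(36)),[onz(W,x[0],.083) for x in b])
swing(36,-35.5)
env.movel((.40,0,.30),frame=down(r(-80)))
for k in range(4):
    env.hold(1);
    W=snap('wrist');
    b=[x for x in blobs(W,*RED,mn=30) if np.linalg.norm(x[0]-proj(W,knob(-35)))<40];print([(x[0],onz(W,x[0],.083)) for x in b],proj(W,knob(-35)))
S=snap('scene','l1.png')
cv2.imwrite('pics/l1c.png',np.hstack([cv2.resize(S['frame'][180:360,260:460,::-1],(500,450),interpolation=cv2.INTER_CUBIC),cv2.resize(W['frame'][:320,160:480,::-1],(300,300)).repeat(1,0) if 0 else cv2.copyMakeBorder(cv2.resize(W['frame'][:320,100:500,::-1],(300,240)),0,210,0,0,0)]))
E
```

```text
[0.50232127 0.02844745 0.08267627] [ 0.51774572 -0.05727808  0.0834364 ]
[(array([345.8, 178.4]), [339, 172, 14, 14, 160])] [345.20873951 176.71667562] [array([0.50315157, 0.02703862, 0.083     ])]
dn False
grip 0.165 19.5 [ 5.   0.8 -0.7] 68.1 [0.5031 0.0284 0.073 ]
end 0.162 20.1 [6.7 0.1 2.3] 71.3 [ 0.5189 -0.0588  0.0731]
out 1.003 0.0 [ 0.3 -0.8 -0.5] 73.1 [ 0.5174 -0.0577  0.1991]
[(array([402.7,  80.1]), array([ 0.51814195, -0.05527049,  0.083     ]))] [404.93827271  80.96949546]
[(array([402.7,  80.1]), array([ 0.51814046, -0.05527048,  0.083     ]))] [404.93872182  80.96769294]
[(array([402.7,  80.1]), array([ 0.51814046, -0.05527062,  0.083     ]))] [404.9385679   80.96766246]
[(array([402.7,  80.1]), array([ 0.51814045, -0.05527058,  0.083     ]))] [404.93860766  80.96765896]
```

View pics/l1c.png

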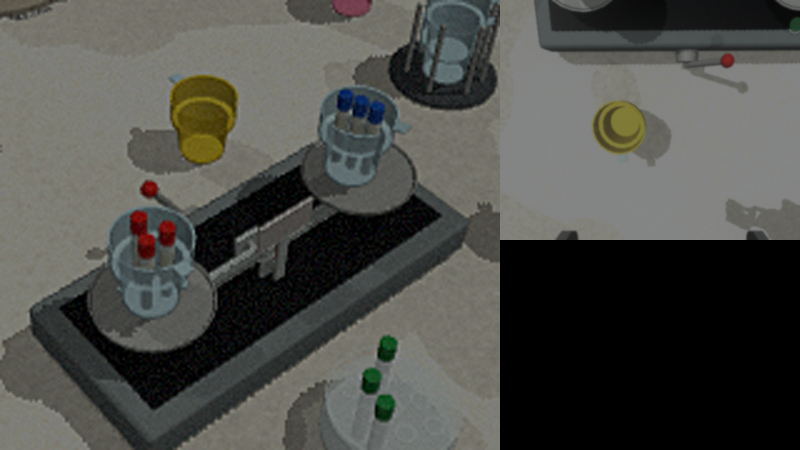

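The lever is over to the -y side and both pans look level. I'll check the beam and lever numerically against the arrested pictures.

Run:
```python
from h import *
S=snap('scene');S0={'frame':cv2.imread('pics/scene0.png')[:,:,::-1].copy()};W=snap('wrist')
for d in(S0,S):print('blue',[(b[0],b[1][4]) for b in blobs(d,*BLUE,mn=5,roi=(380,205,430,250))],'red',[b[0] for b in blobs(d,*RED,mn=8,roi=(280,230,380,310))])
kS=min(blobs(S,*RED,mn=8,roi=(280,230,380,310)),key=lambda b:np.linalg.norm(b[0]-proj(S,knob(-35))))[0]
k=tri(ray(S,kS),ray(W,(402.7,80.1)));print(kS,proj(S,knob(-35)),k,'deg',np.degrees(np.arctan2((k[:2]-bal(-.103,0))@[-np.sin(BY),np.cos(BY)],k[2]-.022)))
for d in (-35,-32,-30):print(d,proj(W,knob(d)),proj(S,knob(d)))
g=lambda d:cv2.cvtColor(d['frame'],cv2.COLOR_RGB2GRAY).astype('f4')
# beam/pan shift between the first picture and now: counter-pan patch
print(cv2.phaseCorrelate(g(S0)[215:275,375:430].copy(),g(S)[215:275,375:430].copy(),cv2.createHanningWindow((55,60),5)))
```

```text
blue [(array([404. , 222.6]), 141)] red [array([348. , 239.2])]
blue [(array([404., 222.]), 140)] red [array([319.6, 255.1]), array([317.1, 273. ]), array([326.8, 272.2])]
[319.6 255.1] [318.16659473 254.78628594] [ 0.51860512 -0.0548466   0.08219073] deg -34.11642860506774
-35 [404.93856557  80.96775169] [318.16659473 254.78628594]
-32 [401.71134032  80.76390828] [319.31276524 253.47047321]
-30 [399.44341377  80.63666861] [320.09808718 252.61187589]
((0.066245884682683, -0.3878832031321693), 0.9096707100338406)
```

The beam is level: the counter cup moved only 0.4–0.6 px, where a beam on its stop would give about 4. The lever is at about -34° to -35°, so it is fully over. Now I'll arrest it.

Run:
```python
from h import *
env.hold(1)
S=snap('scene');print([b[0] for b in blobs(S,*BLUE,mn=5,roi=(380,205,430,250))])
swing(-34.5,36.5)
env.movel((.40,0,.30),frame=down(r(-80)));env.hold(.5)
W=snap('wrist');S=snap('scene')
kW=min(blobs(W,*RED,mn=30),key=lambda b:np.linalg.norm(b[0]-proj(W,knob(36))))[0]
print('knob W',kW,proj(W,knob(36)),proj(W,knob(30)))
kS=min(blobs(S,*RED,mn=8),key=lambda b:np.linalg.norm(b[0]-proj(S,knob(36))))[0];print('S',kS,'was 348,239.2',proj(S,knob(36)),proj(S,knob(30)))
print([b[0] for b in blobs(S,*BLUE,mn=5,roi=(380,205,430,250))])
T=snap('top','arr.png');print([(b[0],onz(T,b[0],.01)) for b in blobs(T,*BLUE,roi=(415,180,485,245),mn=100)])
```

```text
[array([404., 222.])]
dn False
grip 0.165 19.6 [ 3.7  0.6 -2. ] 84.3 [ 0.5186 -0.0567  0.074 ]
end 0.16 20.5 [6.9 2.2 1.8] 87.5 [0.5027 0.0302 0.0724]
out 1.0 0.0 [ 0.4  0.2 -0.9] 89.3 [0.5018 0.029  0.1992]
knob W [307.3  80.6] [305.08207458  81.40399567] [312.56769656  80.95209375]
S [347.5 239.3] was 348,239.2 [347.49172663 238.74859906] [345.42935709 238.59612419]
[array([404.1, 222.1])]
[(array([449.8, 211.2]), array([ 0.61158313, -0.33270239,  0.01      ]))]
```

The lever is back at its starting pixel (347.5,239.3), so the beam is arrested. I'll refine the tray position, then pick up the loaded cup.

Run:
```python
from h import *
env.reach((.52,-.30,.30),down(r(-80)))
W=snap('wrist');m=cv2.inRange(cv2.cvtColor(W['frame'],cv2.COLOR_RGB2HSV),*BLUE)
cs,_=cv2.findContours(m,0,2);e=proj(W,[.612,-.332,.01]);c=min((k for k in cs if cv2.contourArea(k)>1500),key=lambda k:np.linalg.norm(np.array(cv2.minAreaRect(k)[0])-e))
hull=cv2.convexHull(c).reshape(-1,2)
G=np.array([onz(W,p,.010)[:2] for p in hull]).astype('f4');bx=cv2.minAreaRect(G*1000);print('tray',bx)
env.reach((*CUP,.26),down(r(-80)));print(env.movel((*CUP,.130),velocity=.08,guard=5))
env.close_gripper(effort=40);env.hold(.3);st('grip')
env.movel((*CUP,.15),velocity=.04);env.hold(.2);st('l1');env.movel((*CUP,.24),velocity=.1);env.hold(.2);st('l2')
S=snap('scene','c9.png');W=snap('wrist')
cv2.imwrite('pics/c9c.png',np.hstack([cv2.resize(S['frame'][130:330,220:420,::-1],(400,400)),cv2.resize(W['frame'][160:480,160:480,::-1],(400,400))]))
```

```text
tray ((609.564208984375, -331.19134521484375), (93.84486389160156, 93.73519897460938), 16.627933502197266)
False
grip 0.772 50.5 [-0.1 -0.2 -0.7] 96.2 [ 0.632 -0.115  0.13 ]
l1 0.774 50.5 [ 0.2  0.  -0.6] 97.1 [ 0.6319 -0.115   0.1497]
l2 0.774 50.5 [-0.1  0.5 -1.2] 98.3 [ 0.6319 -0.115   0.2395]
```

View pics/c9c.png

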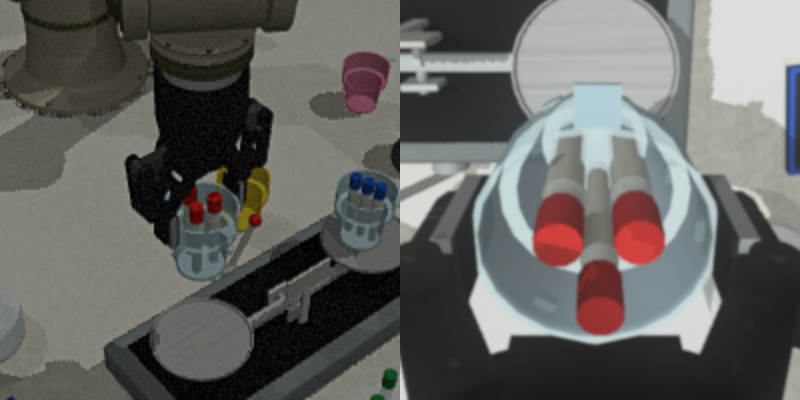

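The cup hangs upright with its three tubes, clear of the pan. I'll place it in the tray.

Run:
```python
from h import *
Q=np.array([.6105,-.3315])
env.movel((*Q,.24),velocity=.15);env.hold(.3);st('over')
env.movel((*Q,.06),velocity=.08);st('near')
print(env.movel((*Q,.042),velocity=.015,guard=2.5));st('down')
env.release();env.hold(.3);st('rel');env.movel((*Q,.20),velocity=.15)
env.reach((.50,-.30,.32),down(r(-80)));env.hold(.3)
W=snap('wrist');S=snap('scene');T=snap('top')
print(proj(W,[*Q,.006]),proj(W,[*Q,.076]))
cv2.imwrite('pics/f1.png',np.hstack([cv2.resize(S['frame'][230:430,140:340,::-1],(400,400)),cv2.resize(W['frame'][0:200,220:420,::-1],(400,400))]))
```

```text
over 0.777 50.5 [ 0.8  0.2 -1.2] 100.3 [ 0.6106 -0.3312  0.2401]
near 0.774 50.5 [-0.4  0.7 -0.1] 102.7 [ 0.6106 -0.3316  0.0603]
True
down 0.776 51.1 [0.2 0.3 5.1] 103.6 [ 0.6105 -0.3314  0.0468]
rel 1.0 0.0 [0.1 0.2 0.3] 104.2 [ 0.6101 -0.3312  0.0459]
[362.08240326  91.04569592] [370.49340055  86.52860136]
```

View pics/f1.png

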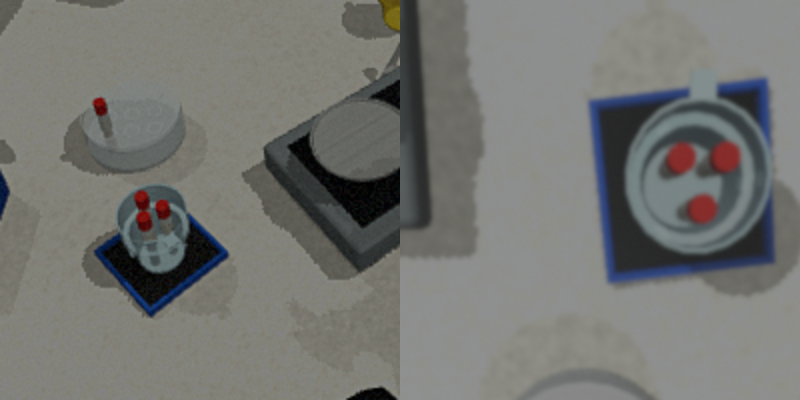

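The cup stands upright in the tray. Its floor is at about (361.5,91) and the tray middle at (363,90.5), with the spare red tube still in the rack. Handing in.

```bash
python3 -c "
from h import *
print(job.hand_in())"
```

```text
the job is handed in; nothing more can be done
None
```

I handed the job in: the fresh cup with three red tubes stands in the middle of the blue tray, the free beam came to rest level before I arrested it again, and the other things were left alone.

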